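# Gauge the slicer's depth stop with a flat blade

## Task

Push the flat steel gauge blade, tip first, into the mouth of the wooden soap slicer, past the sprung roller inside, until its tip presses firmly against the steel depth stop. The stop is only finger-tight, so feel for it and do not shove it back. Leave the blade there, lying flat, let go of it, and leave the jar, the flask and the soap bar alone.

Things in the scene. Friction and masses are not known exactly. Their poses are not given: they have to be found in the camera images.
- gauge: Gauge flat on the bench, 197 mm long, 0.25 kg: steel blade 60 wide, 5 thick, with cross lines; at its rear a black loop handle 84 (y) x 64 (x), 14 high, bars 12 wide, round an opening 60 (y) x 40 (x) down to the bench. Origin: middle of that opening, at the underside. x runs along the blade (loop front at +32 mm, tip at +165 mm), z up.
- gauge_tip (a point): Middle of the blade's tip edge, 2.5 mm above the underside; the tip's last 6 mm are bevelled and slightly narrower.
- slicer: Soap slicer fixed to the bench: two pale wooden cheeks 190 mm long, 50 high, 66 apart, the bench as floor between; aluminium crossbar over the mouth, underside 10 mm above the bench, top 46; idle cutting bow 165 mm behind the mouth, 163 high. Outside width 170. Origin: middle of the mouth, at bench level, flush with the cheeks' front ends. x points into the throat, z up.
- roller_axle (a point): Axle of the rubber roller in the throat, 34 mm behind the mouth: 24 mm diameter, 50 long, along y, sprung down to 2 mm above the bench. The blade must lift it, which takes some 3 to 8 N of push; it then presses the blade to the bench with about 4 N, so the blade drags.
- stop: Depth stop: steel block 62 mm wide, 24 long, 30 high between the cheeks, with a flat bar and black clamp knob above. It stands 75 to 100 mm behind the mouth and slips back if pushed with more than about 16 N. Origin: middle of its front face (towards the mouth) at bench level; x points away from the mouth.
- jar: Bystander: amber jar, 80 mm diameter, 110 mm high, origin at the centre of its underside.
- flask: Bystander: aluminium bottle, 66 mm diameter, 170 mm high, origin at the centre of its underside.
- soap_bar: Bystander: bar of soap 90 x 60 x 28 mm, origin at the centre of its underside.
Things that resemble listed ones, but are neither listed nor needed, are in the scene too. Of the things that look like the slicer, the larger one is meant.

How it is judged:
On the way, in this order (a step that is already met when the one before it is completed fails the run):
1. the blade's tip is at least 20 mm inside the mouth, not yet at the stop (x of gauge_tip in the frame of slicer above 0.02 m and x of gauge_tip in the frame of stop below -0.004 m and horizontal distance between gauge_tip and slicer below 0.11 m and height (world z) of gauge_tip below 0.012 m), for 0.1 s.
2. the blade presses against the stop with more than 3 N for 0.2 s (contact force between gauge and stop above 3 N), for 0.2 s.
At the end, for the whole second after the job is handed in: The blade lies flat (within 0.05 rad) in the throat, along it within 0.1 rad, its tip within 3 mm of the stop's face, at rest and released; the stop is within 4 mm of where it began (x of gauge_tip in the frame of stop between -0.003 and 0.003 m and horizontal distance between gauge_tip and stop below 0.008 m and height (world z) of gauge_tip below 0.006 m and angle between the x axis of gauge and the x axis of slicer, either way round below 0.1 rad and angle between gauge's own z axis and vertical below 0.05 rad and distance of stop from where it was at the start of the episode below 0.004 m and linear speed of gauge below 0.01 m/s); the robot touches nothing.
It fails at once if the stop is shoved 4 mm or more from where it stood (distance of stop from where it was at the start of the episode above 0.004 m).
It fails at once if a bystander is shifted more than 20 mm or tipped (distance of any of jar, flask, soap_bar from where it was at the start of the episode above 0.02 m or angle between any of jar, flask, soap_bar's own z axis and vertical above 0.3 rad).
It also fails if it takes over 51 s, if anything falls off the work surface, if the arm or the gripper's body presses on something with over 40 N, if the wrist force passes 120 N, or if a joint passes its speed limit or range.

## Robot

A 7-joint arm with a two-finger parallel gripper is mounted at the origin on the work surface. World frame = base frame: x ahead of the robot, y to its left, z up, the work surface at z = 0. Lengths are in m, angles in rad, forces in N, time in s.
With the tool pointing down it reaches from about 0.4 to 0.85 m from the base axis. Payload 6.9 kg.
Tool frame: the origin (TCP) lies on the mounting face of the last link; the fingertips stand 173 mm ahead of it and the grasp point (between the pads) lies 155 mm ahead of it; z points along the fingers, y is the line along which they close (so a half turn about z gives the same grasp; the last joint's range is limited). The gripper opens to 85 mm and grips with 20 to 120 N. Pads are 22 mm wide; open, the fingers measure 114 mm over their backs; the gripper's body (76 mm by 85 mm) begins 54 mm behind the grasp point. The pads swing forward as they close: fully open they stand 13 mm farther back than shut.
Start: joints at [1.373, 0.507, -0.238, 1.5, 0.126, 1.149, -0.155], TCP at [0.187, -0.596, 0.405] pointing down, gripper open.
Joint ranges: [-3.08, 3.08], [-0.24, 2.05], [-1.43, 1.35], [0, 2.5], [-1.52, 4.66], [0.17, 1.96], [-2.89, 2.89]. Speed limits (rad/s): [2.39, 2.39, 3.14, 3.14, 3.14, 3.14, 3.14].

## Interface

Orientations are given as a 3x3 rotation matrix whose columns are the frame's x, y, z axes.
In Python, from workcell import r gives the robot as it stands.
- The arm moves only by the tool move_arm, never from a script. Its argument "deltas" is a list of rows, each an object of numbers: "x", "y", "z": the shift along the tool's x, y, z in cm; "spin": the turn about the tool's z in degrees; "claw": the opening, from 0 (shut) to 1 (fully open). In form: [{"x": .., "y": .., "z": .., "spin": .., "claw": ..}, ...]. A call has 1 to 8 rows; each row is the pose to reach, as a shift and turn from the pose commanded when the call began, along the tool's axes at that moment; what a row does not reach only later rows make up. A row lasts 1/12 s, in which the tool goes at most 41.7 mm and 7.16 degrees, less where a joint would pass 70% of its speed; a pose out of reach is approached as far as the arm can. A call with a gripper value outside its range is refused whole. The fingers move at their own pace and stop on an object; the grip force is fixed at half the most. Time passes only in rows, so rows that repeat a pose let the fingers close. It gives the time, the measured TCP pose, the force, the opening and the grip force at its end, in the units of the state.
- r.sense(): the state, without advancing time (a new reading comes with each control period).
- r.snapshot(name): name is "scene" or "top" or "wrist"; returns the picture (400x640x3 uint8, red, green, blue); there is no depth.
- r.get_calibration(name): a dict with "intrinsics" (3x3 intrinsics, pixels), "R" (3x3) and "t" (3): a world point X has camera coordinates R X + t; the wrist camera has in their place "T_tool_cam" (4x4, takes a point from camera to tool coordinates, whose origin is the TCP and whose axes are the flange's). Camera axes: x right, y down, z forward; pixel columns grow to the right and rows downward; lengths in m; the calibration is good to about 2 mm. A picture is of the moment at which its call begins: read the wrist's pose just before it. get_calibration takes no time and is no camera call.
- r.sign_off(): hands the job in; it is judged then, once.
The state is a dict: "clock": time; "joints": joint angles; "qvel": joint speeds; "effort": joint torques, N m; "eef_pos": TCP position; "eef_rot": TCP orientation; "force": force on the tool from outside, world axes, zero at the start; "ft_torque": the same for the moment, N m; "gripper_width": finger opening in m; "gripper_force": force on a finger pad.
Only numpy, scipy, OpenCV 4.12 (cv2) and the standard library are available. Lean on these libraries where they do the work, as an engineer would, in place of code of your own. Each camera call takes 0.05 s, during which the arm holds its last target. There are 200 camera calls.

## Working session

There is one attempt and no reset: what is moved stays moved. The work goes in short steps, Python scripts to look and compute and a tool call to move; the robot and the scene stay as the last step left them, time stands still between calls to the robot, and variables do not carry over. Pictures are saved under pics/ and viewed, at most 10 in all, crops included, and the job is handed in when it is done.

Besides the shell and the picture viewer there is one more tool, called after "Request:" by a JSON object that holds its "fn" and its "kwargs". move_arm: Moves the arm, as the interface text tells. Its arguments: {"type":"object","properties":{"deltas":{"type":"array","items":{"type":"object","properties":{"x":{"type":"number"},"y":{"type":"number"},"z":{"type":"number"},"spin":{"type":"number"},"claw":{"type":"number"}}}}},"required":["deltas"]}

```bash
mkdir -p pics; python3 - <<'E'
from workcell import r
import cv2,numpy as np
s=r.sense(); print(s['clock'],s['eef_pos'],np.round(s['eef_rot'],3),s['force'],s['gripper_width'])
for n in ['scene','top']:
    cv2.imwrite(f'pics/{n}0.png',r.snapshot(n)[...,::-1])
    c=r.get_calibration(n);print(n,c['intrinsics'],np.round(c['R'],3),np.round(c['t'],3))
print(r.get_calibration('wrist'))
E
```

```text
0.0 [ 0.18683108 -0.59621769  0.40382847] [[ 0.954  0.299 -0.001]
 [ 0.299 -0.954  0.002]
 [-0.    -0.002 -1.   ]] [-0.1487443  -0.02835737  0.10949862] 0.08538241195073765
scene [[370.36805477   0.         313.77059288]
 [  0.         370.36805477 194.7427958 ]
 [  0.           0.           1.        ]] [[ 0.178  0.984  0.014]
 [ 0.711 -0.119 -0.693]
 [-0.681  0.133 -0.72 ]] [-0.152 -0.404  1.142]
top [[446.69771916   0.         319.69321771]
 [  0.         446.69771916 195.81974904]
 [  0.           0.           1.        ]] [[ 0.013 -1.     0.004]
 [-0.974 -0.013 -0.224]
 [ 0.224 -0.001 -0.975]] [0.046 0.598 0.756]
{'intrinsics': array([[313.85433662,   0.        , 326.96670858],
       [  0.        , 313.85433662, 190.76087943],
       [  0.        ,   0.        ,   1.        ]]), 'T_tool_cam': array([[-2.63590797e-04, -9.57883113e-01, -2.87158270e-01,
         7.23938987e-02],
       [ 9.99999832e-01, -1.04128120e-04, -5.70584944e-04,
        -2.94068682e-04],
       [ 5.16652432e-04, -2.87158372e-01,  9.57882979e-01,
         3.16166925e-02],
       [ 0.00000000e+00,  0.00000000e+00,  0.00000000e+00,
         1.00000000e+00]])}
```

View pics/scene0.png

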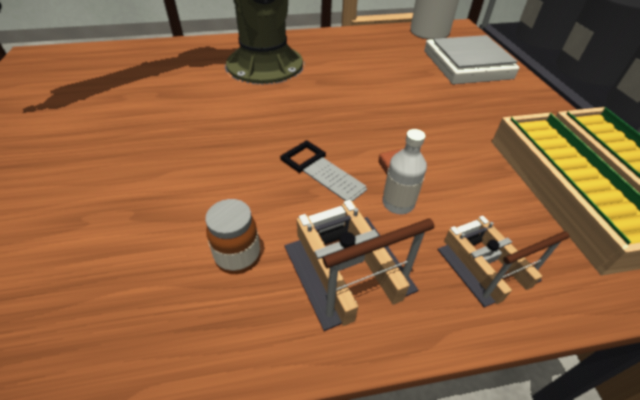

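View pics/top0.png

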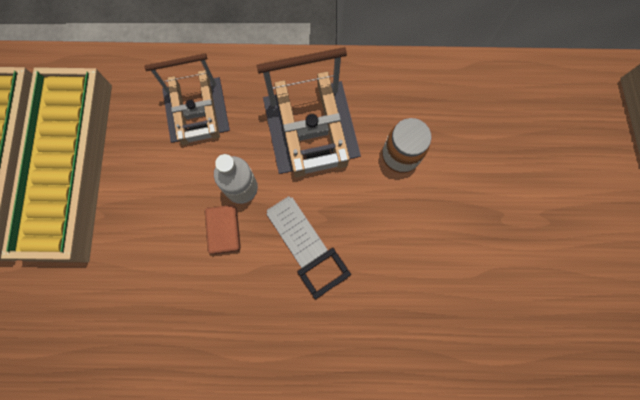

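The scene view shows the gauge at about (322,170) and the larger slicer at (355,255). The small decoy slicer is at (490,255), the flask at (403,180) and the jar at (233,235). In the top view the handle is at (324,273), the blade tip is near (280,203), and the large slicer's mouth is near (322,165), with its stop and knob near (312,122).

```bash
cat > h.py <<'E'
import cv2,numpy as np
from workcell import r
def ray(n,uv,z,T=None):
    """pixels -> world points on the plane at height z (T = (R,t) world->cam override)"""
    c=r.get_calibration(n);K=c['intrinsics'];R,t=T if T else (c['R'],c['t'])
    d=np.c_[np.atleast_2d(uv),np.ones(len(np.atleast_2d(uv)))]@np.linalg.inv(K).T@R
    o=-R.T@t
    return o+d*((z-o[2])/d[:,2])[:,None]
def proj(n,X,T=None):
    c=r.get_calibration(n);R,t=T if T else (c['R'],c['t'])
    p=(np.atleast_2d(X)@R.T+t)@c['intrinsics'].T
    return p[:,:2]/p[:,2:]
def wristT(s):
    M=np.eye(4);M[:3,:3]=s['eef_rot'];M[:3,3]=s['eef_pos']
    W=np.linalg.inv(M@r.get_calibration('wrist')['T_tool_cam']);return W[:3,:3],W[:3,3]
E
python3 - <<'E'
from h import *
im=cv2.imread('pics/top0.png');hsv=cv2.cvtColor(im,cv2.COLOR_BGR2HSV)
m=((hsv[...,2]<70)).astype(np.uint8); m[:185]=0; m[310:]=0; m[:,:250]=0;m[:,370:]=0
cs,_=cv2.findContours(m,cv2.RETR_CCOMP,cv2.CHAIN_APPROX_NONE)
for c in cs:
    if len(c)>30:
        b=cv2.boxPoints(cv2.minAreaRect(c));P=ray('top',b,.014)
        print('blk',len(c),b.round(1).tolist(),P[:,:2].round(4).tolist(),'c',P.mean(0).round(4),[np.linalg.norm(P[i]-P[i-1]).round(4) for i in range(4)])
g=((hsv[...,1]<60)&(hsv[...,2]>90)).astype(np.uint8); g[:190]=0;g[310:]=0;g[:,:258]=0;g[:,370:]=0
cs,_=cv2.findContours(g,cv2.RETR_EXTERNAL,cv2.CHAIN_APPROX_NONE)
c=max(cs,key=cv2.contourArea);b=cv2.boxPoints(cv2.minAreaRect(c));P=ray('top',b,.005)
print('blade',b.round(1).tolist(),P[:,:2].round(4).tolist(),[np.linalg.norm(P[i]-P[i-1]).round(4) for i in range(4)])
cv2.imwrite('pics/crop1.png',cv2.resize(im[40:215,240:380],None,fx=3.4,fy=3.4,interpolation=cv2.INTER_CUBIC))
E
```

```text
blk 124 [[296.29998779296875, 271.79998779296875], [332.3999938964844, 247.39999389648438], [350.8999938964844, 274.70001220703125], [314.79998779296875, 299.20001220703125]] [[0.461, 0.0966], [0.5083, 0.0285], [0.457, -0.0069], [0.411, 0.0607]] c [0.4593 0.0447 0.014 ] [np.float64(0.0615), np.float64(0.0829), np.float64(0.0623), np.float64(0.0818)]
blk 90 [[302.70001220703125, 272.8999938964844], [330.70001220703125, 253.6999969482422], [344.20001220703125, 273.3999938964844], [316.20001220703125, 292.6000061035156]] [[0.4592, 0.0844], [0.4961, 0.0316], [0.4593, 0.0057], [0.4231, 0.0584]] c [0.4594 0.045  0.014 ] [np.float64(0.0446), np.float64(0.0645), np.float64(0.045), np.float64(0.0639)]
blade [[264.1000061035156, 211.60000610351562], [290.20001220703125, 194.1999969482422], [327.5, 250.3000030517578], [301.5, 267.70001220703125]] [[0.578, 0.1634], [0.6139, 0.113], [0.5035, 0.0376], [0.4695, 0.0873]] [np.float64(0.1325), np.float64(0.0619), np.float64(0.1337), np.float64(0.0602)]
```

View pics/crop1.png

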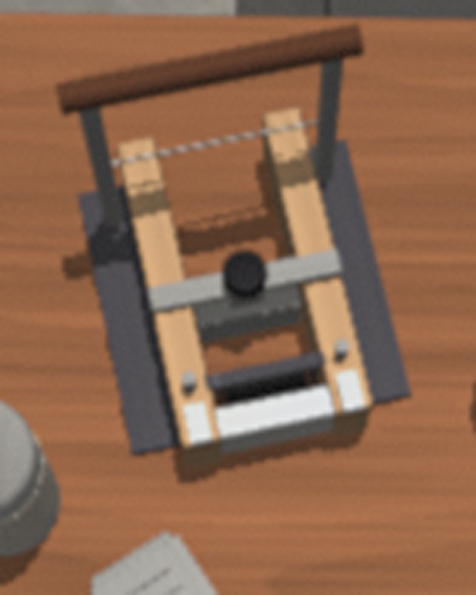

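The crop shows the large slicer. The cheeks' front ends are near crop (180-212,440) and (335-370,405), which is image (293-302,169) and (338-349,159). The white crossbar lies between them, the roller is behind it, and the stop block is at crop (250,310).

```bash
python3 - <<'E'
from h import *
px=lambda a:np.array(a,float)/3.4+[240,40]-0.35
for n,a,z in [('Lin',[[155,150],[207,395]],.05),('Lout',[[121,150],[180,443]],.05),('Rin',[[299,112],[346,330]],.05),('Rin2',[[265,118],[330,375]],.05),('Rout',[[300,115],[370,400]],.05),('barfront',[[214,440],[332,416]],.046),('barback',[[214,408],[330,388]],.046),('stop top front',[[200,340],[300,315]],.03),('front L->R',[[183,445],[370,403]],.05)]:
    P=ray('top',px(a),z)[:,:2];d=P[1]-P[0];print(n,P.round(4).tolist(),np.degrees(np.arctan2(d[1],d[0])).round(1),np.linalg.norm(d).round(4))
E
```

```text
Lin [[0.8302, 0.1261], [0.6796, 0.0921]] -167.3 0.1544
Lout [[0.8299, 0.1461], [0.6511, 0.1066]] -167.6 0.1831
Rin [[0.856, 0.0416], [0.7197, 0.0135]] -168.3 0.1391
Rin2 [[0.8518, 0.0616], [0.6925, 0.0225]] -166.2 0.164
Rout [[0.854, 0.041], [0.6779, -0.0002]] -166.8 0.1808
barfront [[0.6543, 0.0877], [0.6694, 0.0211]] -77.2 0.0683
barback [[0.6732, 0.0881], [0.6861, 0.0223]] -79.0 0.0671
stop top front [[0.7198, 0.0978], [0.7361, 0.0395]] -74.3 0.0606
front L->R [[0.65, 0.1049], [0.6762, -0.0002]] -76.0 0.1083
```

Request:
{"fn": "move_arm", "kwargs": {"deltas": [{"x": 37, "y": -25, "z": 6, "spin": -107, "claw": 1}, {"x": 37, "y": -25, "z": 6, "spin": -107, "claw": 1}, {"x": 37, "y": -25, "z": 6, "spin": -107, "claw": 1}, {"x": 37, "y": -25, "z": 6, "spin": -107, "claw": 0.5}, {"x": 37, "y": -25, "z": 6, "spin": -107, "claw": 0.5}, {"x": 37, "y": -25, "z": 6, "spin": -107, "claw": 0.5}, {"x": 37, "y": -25, "z": 6, "spin": -107, "claw": 0.5}, {"x": 37, "y": -25, "z": 6, "spin": -107, "claw": 0.5}]}}

```text
clock: 0.77
eef_pos: [0.3935, -0.3363, 0.36]
eef_rot: [[0.258, 0.966, -0.0], [0.966, -0.258, -0.0], [-0.0, -0.0, -1.0]]
force: [0.1, -0.8, -0.0]
gripper_width: 0.0427
gripper_force: 0.0
```

Request:
{"fn": "move_arm", "kwargs": {"deltas": [{"x": 36.5, "y": -5, "z": 6, "spin": -50, "claw": 0.4}, {"x": 36.5, "y": -5, "z": 6, "spin": -50, "claw": 0.4}, {"x": 36.5, "y": -5, "z": 6, "spin": -50, "claw": 0.4}, {"x": 36.5, "y": -5, "z": 6, "spin": -50, "claw": 0.4}, {"x": 36.5, "y": -5, "z": 6, "spin": -50, "claw": 0.4}, {"x": 36.5, "y": -5, "z": 6, "spin": -50, "claw": 0.4}, {"x": 36.5, "y": -5, "z": 6, "spin": -50, "claw": 0.4}, {"x": 36.5, "y": -5, "z": 6, "spin": -50, "claw": 0.4}]}}

```text
clock: 1.43
eef_pos: [0.4355, -0.0103, 0.3063]
eef_rot: [[-0.575, 0.818, -0.0], [0.818, 0.575, 0.0], [0.0, -0.0, -1.0]]
force: [1.2, -0.8, 0.6]
gripper_width: 0.0341
gripper_force: 0.0
```

Request:
{"fn": "move_arm", "kwargs": {"deltas": [{"claw": 0.4}, {"claw": 0.4}]}}

```text
validation failed for argument at $.de...
```

```bash
python3 - <<'E'
from h import *
s=r.sense();im=r.snapshot('wrist')[...,::-1].copy();cv2.imwrite('pics/w1.png',im)
np.savez('w1.npz',R=wristT(s)[0],t=wristT(s)[1])
print(s['clock'],s['eef_pos'].round(4),np.round(s['eef_rot'],3).tolist(),s['joints'],s['gripper_width'])
E
```

```text
1.4333 [ 0.4355 -0.0103  0.3063] [[-0.575, 0.818, -0.0], [0.818, 0.575, 0.0], [0.0, -0.0, -1.0]] [ 0.53945366  0.42346374 -0.79289994  2.10983817  0.43193481  0.77372894
  0.08655163] 0.03413965244473997
```

View pics/w1.png

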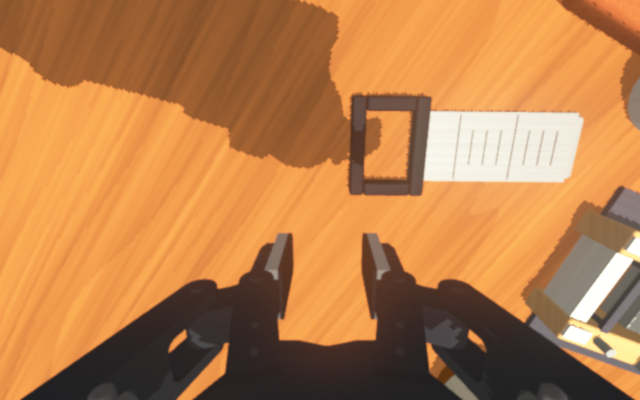

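The wrist view shows the handle loop at (390,145) and the blade reaching to (578,148). The blade is nearly parallel to the image rows, so the tool's y axis runs along the gauge. The fingers are at (330,270), and the slicer's corner is at the lower right.

```bash
cat >> h.py <<'E'
def gauge(im,T):
    """loop outline and opening in a wrist picture -> centre (world), heading deg, sizes"""
    hsv=cv2.cvtColor(im,cv2.COLOR_BGR2HSV);out=[]
    m=(hsv[...,2]<85).astype(np.uint8); m[225:]=0
    cs,h=cv2.findContours(m,cv2.RETR_CCOMP,cv2.CHAIN_APPROX_NONE)
    for c,k in zip(cs,h[0]):
        if k[3]>=0 and cv2.contourArea(c)>800:   # opening (hole) only
            for cc in (c,cs[k[3]]):
                P=ray('wrist',cc[:,0].astype(float),.014,T)[:,:2]
                (ce,wh,a)=cv2.minAreaRect((P*1000).astype(np.float32));out.append((np.round(ce,1),np.round(wh,1),round(a,1)))
    g=((hsv[...,1]<60)&(hsv[...,2]>150)).astype(np.uint8);g[225:]=0
    cs,_=cv2.findContours(g,cv2.RETR_EXTERNAL,cv2.CHAIN_APPROX_NONE)
    c=max(cs,key=cv2.contourArea);P=ray('wrist',c[:,0].astype(float),.005,T)[:,:2]
    out.append(tuple(np.round(x,1) for x in cv2.minAreaRect((P*1000).astype(np.float32))))
    return out
E
python3 - <<'E'
from h import *
z=np.load('w1.npz');im=cv2.imread('pics/w1.png')
for o in gauge(im,(z['R'],z['t'])):print(o)
s=r.sense();print(s['clock'],s['eef_pos'].round(4),np.round(s['eef_rot'][:,0],3))
E
```

```text
(array([539.1, 101.6]), array([129.5,  59.7]), np.float64(34.5))
1.4833 [ 0.4362 -0.0008  0.3065] [-0.58   0.815  0.004]
```

Request:
{"fn": "move_arm", "kwargs": {"deltas": [{"x": 0, "y": 0, "z": 6, "spin": 0, "claw": 0.4}, {"x": 0, "y": 0, "z": 6, "spin": 0, "claw": 0.4}, {"x": 0, "y": 0, "z": 6, "spin": 0, "claw": 0.4}, {"x": 0, "y": 0, "z": 6, "spin": 0, "claw": 0.4}]}}

```text
clock: 1.82
eef_pos: [0.4355, -0.0118, 0.2463]
eef_rot: [[-0.57, 0.822, -0.003], [0.822, 0.57, 0.0], [0.002, -0.002, -1.0]]
force: [-0.7, 0.4, 0.4]
gripper_width: 0.0341
gripper_force: 0.0
```

```bash
python3 - <<'E'
from h import *
s=r.sense();R=s['eef_rot'];g=np.array([.4371,.0306,.18])
print(s['clock'],s['eef_pos'].round(4),np.round(R[:,:2],4).tolist(),'cm',(R.T@(g-s['eef_pos'])*100).round(2),'head y',np.degrees(np.arctan2(R[1,1],R[0,1])),s['force'],abs(s['qvel']).max())
E
```

```text
1.8167 [ 0.4355 -0.0118  0.2463] [[-0.5697, 0.8218], [0.8218, 0.5697], [0.0016, -0.002]] cm [3.38 2.56 6.63] head y 34.73142336097258 [-0.66929047  0.44224908  0.40184747] 0.03416340977662998
```

Request:
{"fn": "move_arm", "kwargs": {"deltas": [{"x": 3.4, "y": 2.55, "z": 2, "spin": 0, "claw": 0.4}, {"x": 3.4, "y": 2.55, "z": 4, "spin": 0, "claw": 0.4}, {"x": 3.4, "y": 2.55, "z": 5.5, "spin": 0, "claw": 0.4}, {"x": 3.4, "y": 2.55, "z": 7, "spin": 0, "claw": 0.4}, {"x": 3.4, "y": 2.55, "z": 7, "spin": 0, "claw": 0.4}]}}

```text
clock: 2.23
eef_pos: [0.4376, 0.0303, 0.1762]
eef_rot: [[-0.569, 0.823, -0.001], [0.823, 0.569, -0.0], [0.0, -0.001, -1.0]]
force: [0.3, 0.6, 0.5]
gripper_width: 0.0343
gripper_force: 0.0
```

```bash
python3 - <<'E'
from h import *
s=r.sense();im=r.snapshot('wrist')[...,::-1].copy();cv2.imwrite('pics/w2.png',im)
R=s['eef_rot'];print(s['clock'],s['eef_pos'].round(4),R.round(4).tolist(),s['force'].round(2))
E
```

```text
2.2333 [0.4376 0.0303 0.1762] [[-0.5686, 0.8226, -0.0006], [0.8226, 0.5686, -0.0002], [0.0002, -0.0006, -1.0]] [0.26 0.58 0.47]
```

View pics/w2.png

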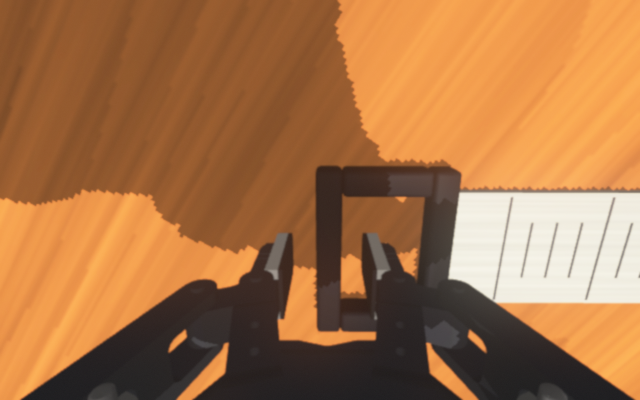

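The rear bar (columns 317-342) lies between the pads, with one finger inside the opening near (380,270). Now I'll close the gripper.

Request:
{"fn": "move_arm", "kwargs": {"deltas": [{"x": 0, "y": 0, "z": 0, "spin": 0, "claw": 0}, {"x": 0, "y": 0, "z": 0, "spin": 0, "claw": 0}, {"x": 0, "y": 0, "z": 0, "spin": 0, "claw": 0}, {"x": 0, "y": 0, "z": 0, "spin": 0, "claw": 0}, {"x": 0, "y": 0, "z": 0, "spin": 0, "claw": 0}]}}

```text
clock: 2.7
eef_pos: [0.4379, 0.0304, 0.1782]
eef_rot: [[-0.568, 0.823, 0.003], [0.823, 0.568, -0.0], [-0.002, 0.002, -1.0]]
force: [-0.6, 0.5, 6.9]
gripper_width: 0.0098
gripper_force: 58.9
```

Request:
{"fn": "move_arm", "kwargs": {"deltas": [{"x": -1, "y": 0, "z": -0.25, "spin": 6, "claw": 0}, {"x": -2, "y": 0, "z": -0.25, "spin": 12, "claw": 0}, {"x": -2.5, "y": -0.1, "z": -0.25, "spin": 18, "claw": 0}, {"x": -2.8, "y": -0.2, "z": -0.25, "spin": 22, "claw": 0}, {"x": -2.8, "y": -0.2, "z": -0.25, "spin": 22, "claw": 0}, {"x": -2.8, "y": -0.2, "z": -0.25, "spin": 22, "claw": 0}]}}

```text
clock: 3.2
eef_pos: [0.4518, 0.0062, 0.1799]
eef_rot: [[-0.221, 0.975, 0.001], [0.975, 0.221, -0.0], [-0.0, 0.001, -1.0]]
force: [-0.0, -0.3, -1.2]
gripper_width: 0.0103
gripper_force: 58.8
```

```bash
python3 - <<'E'
from h import *
s=r.sense();w=r.snapshot('wrist')[...,::-1].copy();t=r.snapshot('top')[...,::-1].copy()
cv2.imwrite('pics/w3.png',w);cv2.imwrite('pics/top3.png',t)
T=wristT(s);np.savez('w3.npz',R=T[0],t=T[1])
R=s['eef_rot'];print(s['clock'],s['eef_pos'].round(4),R.round(4).tolist(),s['force'].round(2),s['gripper_width'])
a=cv2.resize(t[95:275,270:400],None,fx=3.3,fy=3.3,interpolation=cv2.INTER_CUBIC)
cv2.imwrite('pics/c3.png',a);print(a.shape)
E
```

```text
3.2 [0.4518 0.0062 0.1799] [[-0.221, 0.9753, 0.001], [0.9753, 0.221, -0.0002], [-0.0004, 0.0009, -1.0]] [-0.   -0.26 -1.2 ] 0.010280841048369264
(594, 429, 3)
```

View pics/w3.png

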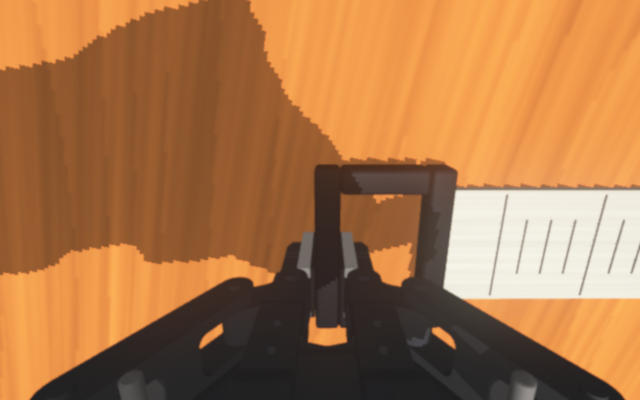

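View pics/c3.png

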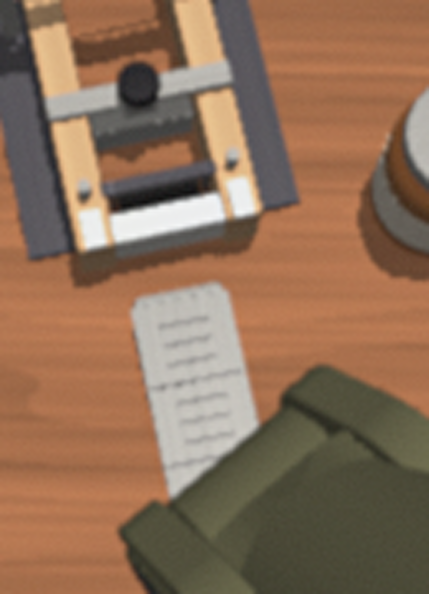

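The wrist view shows the rear bar at (328,245) gripped between the pads. In the top crop the blade tip is at crop (180,295), just ahead of the mouth with its front edge at crop (75-260,250-215). The blade is about parallel to the throat.

```bash
cat >> h.py <<'E'
def edge(p,dirn):  # subpixel: steepest rise/fall of a 1-D profile
    g=np.gradient(cv2.GaussianBlur(p.reshape(1,-1).astype(np.float32),(0,0),1).ravel())*dirn
    i=int(np.clip(g.argmax(),1,len(g)-2));a,b,c=g[i-1:i+2];return i+.5*(a-c)/(a-2*b+c+1e-9)
def line(n,pts,z):
    P=ray(n,pts,z)[:,:2]
    for _ in range(3):
        vx,vy,x,y=cv2.fitLine(P.astype(np.float32),cv2.DIST_HUBER,0,.001,.001).ravel()
        d=abs((P-[x,y])@[-vy,vx]);P=P[d<max(.002,2*np.median(d))]
    if vx<0:vx,vy=-vx,-vy
    return np.array([x,y]),np.array([vx,vy]),len(P),d.max()
E
cat > rel.py <<'E'
from h import *
import sys
t=cv2.imread(sys.argv[1]);hsv=cv2.cvtColor(t,cv2.COLOR_BGR2HSV).astype(float);V=hsv[...,2];S=hsv[...,1]
def trace(I,rows,c0,c1,half,sg):   # c0,c1: guess columns at first/last row
    out=[]
    for v,u in zip(rows,np.linspace(c0,c1,len(rows))):
        a=int(round(u))-half;out.append((a+edge(I[v,a:a+2*half+1],sg),v))
    return np.array(out)
q=lambda u,v:(270+u/3.3,95+v/3.3)
rows=np.arange(129,150)
def g(p0,p1,v):return p0[0]+(p1[0]-p0[0])*(v-p0[1])/(p1[1]-p0[1])
Lo=(q(38,110),q(66,230));Ro=(q(232,80),q(262,205))
rl=np.arange(130,160);rr=np.arange(125,152)
L=line('top',trace(V,rl,g(*Lo,rl[0]),g(*Lo,rl[-1]),5,+1),.05)
R_=line('top',trace(V,rr,g(*Ro,rr[0]),g(*Ro,rr[-1]),5,-1),.05)
print('L',L,'R',R_)
h=(L[1]+R_[1])/2;h/=np.linalg.norm(h);n=np.array([-h[1],h[0]])
print('slicer heading',[np.degrees(np.arctan2(*x[::-1])).round(2) for x in (L[1],R_[1],h)],'width',(L[0]-R_[0])@n)
c0=(L[0]@n+R_[0]@n)/2
Bl=(q(133,320),q(160,440));Br=(q(231,310),q(252,400))
b1=np.arange(194,226);b2=np.arange(190,214)
A=line('top',trace(S,b1,g(*Bl,b1[0]),g(*Bl,b1[-1]),5,-1),.005);B=line('top',trace(S,b2,g(*Br,b2[0]),g(*Br,b2[-1]),5,+1),.005)
hb=(A[1]+B[1])/2;print('blade heading',[np.degrees(np.arctan2(*x[::-1])).round(2) for x in (A[1],B[1],hb)],'width',(A[0]-B[0])@n)
def mid(s): # blade midline lateral offset at along-coordinate s
    f=lambda X:(X[0]+X[1]*((s-X[0]@h)/(X[1]@h)))@n
    return (f(A)+f(B))/2
tip=ray('top',[q(180,293)],.0025)[0,:2];mo=[ray('top',[q(78,252)],.05)[0,:2],ray('top',[q(260,213)],.05)[0,:2]]
print('tip',tip,'along to mouth mm',[((m-tip)@h*1e3).round(1) for m in mo])
print('lateral blade-slicer (mm) at tip',1e3*(mid(tip@h)-c0),'at -100',1e3*(mid(tip@h-.1)-c0),'h',h,'c0',c0)
E
python3 rel.py pics/top3.png
```

```text
L (array([0.69640505, 0.116565  ], dtype=float32), array([0.97311294, 0.23032849], dtype=float32), 30, np.float64(0.0006412658092426902)) R (array([0.71474206, 0.00767855], dtype=float32), array([0.9731993 , 0.22996318], dtype=float32), 27, np.float64(0.0004176996488765257))
slicer heading [np.float32(13.32), np.float32(13.29), np.float32(13.31)] width 0.1101837
blade heading [np.float32(12.78), np.float32(12.96), np.float32(12.87)] width 0.061498225
tip [0.63695882 0.04471688] along to mouth mm [np.float64(24.8), np.float64(25.0)]
lateral blade-slicer (mm) at tip 1.5037911767730727 at -100 2.2644367823758533 h [0.97315615 0.23014586] c0 -0.10193065
```

Request:
{"fn": "move_arm", "kwargs": {"deltas": [{"x": -0.29, "y": 0, "z": 0.1, "spin": -0.4, "claw": 0}, {"x": -0.29, "y": 0, "z": 0.1, "spin": -0.4, "claw": 0}, {"x": -0.29, "y": 0, "z": 0.1, "spin": -0.4, "claw": 0}]}}

```text
clock: 3.55
eef_pos: [0.4523, 0.0037, 0.1783]
eef_rot: [[-0.228, 0.974, 0.0], [0.974, 0.228, 0.0], [0.0, 0.0, -1.0]]
force: [-0.3, -0.2, -0.2]
gripper_width: 0.0099
gripper_force: 59.1
```

```bash
python3 - <<'E'
from h import *
s=r.sense();t=r.snapshot('top')[...,::-1].copy();cv2.imwrite('pics/top4.png',t)
R=s['eef_rot'];print(s['clock'],s['eef_pos'].round(4),np.degrees(np.arctan2(R[1,1],R[0,1])).round(2),s['force'].round(2))
E
python3 rel.py pics/top4.png | tail -5
```

```text
3.55 [0.4523 0.0037 0.1783] 13.16 [-0.3  -0.2  -0.22]
L (array([0.70229775, 0.11794034], dtype=float32), array([0.9735826 , 0.22833502], dtype=float32), 30, np.float64(0.0005630869084609843)) R (array([0.711812  , 0.00693856], dtype=float32), array([0.9739057 , 0.22695324], dtype=float32), 27, np.float64(0.00041562281921804983))
slicer heading [np.float32(13.2), np.float32(13.12), np.float32(13.16)] width 0.11025324
blade heading [np.float32(13.46), np.float32(13.59), np.float32(13.53)] width 0.061467644
tip [0.63695882 0.04471688] along to mouth mm [np.float64(24.7), np.float64(25.2)]
lateral blade-slicer (mm) at tip 0.7951729507405109 at -100 0.15176334043474904 h [0.9737444  0.22764419] c0 -0.10015687
```

Request:
{"fn": "move_arm", "kwargs": {"deltas": [{"x": 0.03, "y": 0.4, "z": 0, "spin": 0.3, "claw": 0}, {"x": 0.03, "y": 1, "z": 0, "spin": 0.3, "claw": 0}, {"x": 0.03, "y": 1.6, "z": 0, "spin": 0.3, "claw": 0}, {"x": 0.03, "y": 2.2, "z": 0, "spin": 0.3, "claw": 0}, {"x": 0.03, "y": 2.8, "z": 0, "spin": 0.3, "claw": 0}, {"x": 0.03, "y": 3.4, "z": 0, "spin": 0.3, "claw": 0}, {"x": 0.03, "y": 4.0, "z": 0, "spin": 0.3, "claw": 0}, {"x": 0.03, "y": 4.0, "z": 0, "spin": 0.3, "claw": 0}]}}

```text
clock: 4.27
eef_pos: [0.4917, 0.0132, 0.1783]
eef_rot: [[-0.222, 0.975, 0.0], [0.975, 0.222, 0.0], [-0.0, 0.0, -1.0]]
force: [-0.4, -0.7, 2.8]
gripper_width: 0.0099
gripper_force: 59.4
```

Request:
{"fn": "move_arm", "kwargs": {"deltas": [{"x": 0, "y": 0.4, "z": 0, "spin": 0, "claw": 0}, {"x": 0, "y": 0.8, "z": 0, "spin": 0, "claw": 0}, {"x": 0, "y": 1.2, "z": 0, "spin": 0, "claw": 0}, {"x": 0, "y": 1.6, "z": 0, "spin": 0, "claw": 0}, {"x": 0, "y": 2.0, "z": 0, "spin": 0, "claw": 0}, {"x": 0, "y": 2.4, "z": 0, "spin": 0, "claw": 0}, {"x": 0, "y": 2.8, "z": 0, "spin": 0, "claw": 0}, {"x": 0, "y": 2.8, "z": 0, "spin": 0, "claw": 0}]}}

```text
clock: 4.93
eef_pos: [0.5166, 0.0187, 0.1783]
eef_rot: [[-0.222, 0.975, -0.005], [0.975, 0.222, -0.003], [-0.001, -0.005, -1.0]]
force: [-9.8, -2.8, 11.5]
gripper_width: 0.01
gripper_force: 60.6
```

```bash
python3 - <<'E'
from h import *
s=r.sense();t=r.snapshot('top')[...,::-1].copy();cv2.imwrite('pics/top5.png',t)
R=s['eef_rot'];print(s['clock'],s['eef_pos'].round(4),np.degrees(np.arctan2(R[1,1],R[0,1])).round(2),s['force'].round(2))
cv2.imwrite('pics/c5.png',cv2.resize(t[95:215,275:365],None,fx=5,fy=5,interpolation=cv2.INTER_CUBIC))
E
```

```text
4.9333 [0.5166 0.0187 0.1783] 12.8 [-9.77 -2.81 11.46]
```

View pics/c5.png

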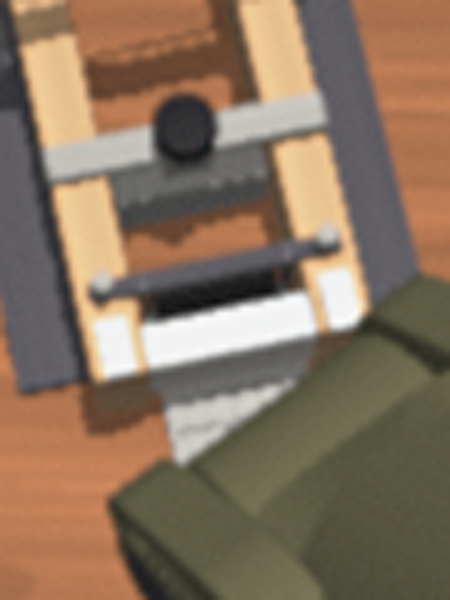

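The crop shows the blade under the crossbar, with the roller lifted at crop (210,280). The stop block's front face is at crop (125-270,190-225), still clear of the tip.

```bash
python3 - <<'E'
from h import *
h=np.array([.9737,.2277]);m=np.array([.637,.0447])@h+.025
for uv,z in [((196,190),.03),((200,214),0)]:
    print(z,1e3*(ray('top',[np.array(uv)/5+[274.6,94.6]],z)[0,:2]@h-m))
print('tip est from TCP',1e3*(np.array([.5166,.0187])@h+.191-m))
t=cv2.imread('pics/top5.png');V=cv2.cvtColor(t,cv2.COLOR_BGR2HSV)
for u in (310,316,322):print(u,[(v,V[v,u].tolist()) for v in range(127,146,1)])
E
```

```text
0.03 75.70874946130868
0 76.41012065097796
tip est from TCP 42.84631999999999
310 [(127, [90, 6, 44]), (128, [8, 16, 64]), (129, [30, 13, 77]), (130, [23, 11, 95]), (131, [30, 10, 105]), (132, [20, 14, 106]), (133, [23, 11, 89]), (134, [30, 7, 74]), (135, [30, 11, 72]), (136, [15, 7, 73]), (137, [15, 14, 73]), (138, [10, 69, 85]), (139, [11, 114, 101]), (140, [11, 132, 104]), (141, [12, 135, 102]), (142, [12, 132, 104]), (143, [12, 133, 119]), (144, [11, 138, 155]), (145, [11, 140, 175])]
316 [(127, [8, 13, 76]), (128, [10, 9, 83]), (129, [15, 10, 99]), (130, [20, 14, 110]), (131, [12, 12, 105]), (132, [30, 12, 88]), (133, [30, 10, 75]), (134, [30, 7, 71]), (135, [0, 0, 73]), (136, [9, 23, 76]), (137, [11, 97, 92]), (138, [11, 130, 100]), (139, [12, 139, 117]), (140, [12, 138, 159]), (141, [11, 139, 184]), (142, [11, 141, 186]), (143, [11, 138, 181]), (144, [11, 140, 178]), (145, [12, 138, 172])]
322 [(127, [25, 14, 108]), (128, [23, 9, 108]), (129, [20, 14, 110]), (130, [20, 14, 112]), (131, [12, 13, 96]), (132, [30, 14, 75]), (133, [15, 7, 72]), (134, [15, 7, 72]), (135, [8, 38, 81]), (136, [10, 105, 100]), (137, [12, 137, 115]), (138, [11, 138, 155]), (139, [11, 139, 178]), (140, [12, 142, 181]), (141, [11, 139, 183]), (142, [11, 140, 186]), (143, [12, 141, 183]), (144, [11, 131, 169]), (145, [7, 79, 135])]
```

Request:
{"fn": "move_arm", "kwargs": {"deltas": [{"x": 0, "y": 0, "z": -0.1, "spin": 0, "claw": 0}, {"x": 0, "y": 0, "z": -0.1, "spin": 0, "claw": 0}]}}

```text
clock: 5.15
eef_pos: [0.5177, 0.019, 0.179]
eef_rot: [[-0.222, 0.975, -0.002], [0.975, 0.222, -0.001], [-0.0, -0.002, -1.0]]
force: [-1.5, 0.5, -1.5]
gripper_width: 0.0099
gripper_force: 58.9
```

Request:
{"fn": "move_arm", "kwargs": {"deltas": [{"x": 0, "y": 0.3, "z": 0, "spin": 0, "claw": 0}, {"x": 0, "y": 0.6, "z": 0, "spin": 0, "claw": 0}, {"x": 0, "y": 0.9, "z": 0, "spin": 0, "claw": 0}, {"x": 0, "y": 1.2, "z": 0, "spin": 0, "claw": 0}, {"x": 0, "y": 1.5, "z": 0, "spin": 0, "claw": 0}, {"x": 0, "y": 1.8, "z": 0, "spin": 0, "claw": 0}, {"x": 0, "y": 2.0, "z": 0, "spin": 0, "claw": 0}, {"x": 0, "y": 2.0, "z": 0, "spin": 0, "claw": 0}]}}

```text
clock: 5.82
eef_pos: [0.5387, 0.0239, 0.1792]
eef_rot: [[-0.222, 0.975, 0.001], [0.975, 0.222, 0.001], [0.0, 0.001, -1.0]]
force: [0.1, -0.8, -2.7]
gripper_width: 0.01
gripper_force: 58.8
```

Request:
{"fn": "move_arm", "kwargs": {"deltas": [{"x": 0, "y": 0.1, "z": 0, "spin": 0, "claw": 0}, {"x": 0, "y": 0.2, "z": 0, "spin": 0, "claw": 0}, {"x": 0, "y": 0.3, "z": 0, "spin": 0, "claw": 0}, {"x": 0, "y": 0.4, "z": 0, "spin": 0, "claw": 0}, {"x": 0, "y": 0.5, "z": 0, "spin": 0, "claw": 0}, {"x": 0, "y": 0.6, "z": 0, "spin": 0, "claw": 0}, {"x": 0, "y": 0.6, "z": 0, "spin": 0, "claw": 0}]}}

```text
clock: 6.4
eef_pos: [0.5441, 0.0251, 0.1792]
eef_rot: [[-0.222, 0.975, 0.0], [0.975, 0.222, 0.0], [0.0, 0.0, -1.0]]
force: [-1.8, 0.6, -3.1]
gripper_width: 0.01
gripper_force: 58.8
```

Request:
{"fn": "move_arm", "kwargs": {"deltas": [{"x": 0, "y": 0.1, "z": 0, "spin": 0, "claw": 0}, {"x": 0, "y": 0.2, "z": 0, "spin": 0, "claw": 0}, {"x": 0, "y": 0.2, "z": 0, "spin": 0, "claw": 0}]}}

```text
clock: 6.65
eef_pos: [0.546, 0.0255, 0.1792]
eef_rot: [[-0.222, 0.975, 0.0], [0.975, 0.222, 0.0], [0.0, 0.0, -1.0]]
force: [-2.3, -0.2, -1.2]
gripper_width: 0.0103
gripper_force: 58.8
```

Request:
{"fn": "move_arm", "kwargs": {"deltas": [{"x": 0, "y": 0.1, "z": 0, "spin": 0, "claw": 0}, {"x": 0, "y": 0.2, "z": 0, "spin": 0, "claw": 0}, {"x": 0, "y": 0.2, "z": 0, "spin": 0, "claw": 0}]}}

```text
clock: 6.9
eef_pos: [0.5479, 0.0259, 0.1792]
eef_rot: [[-0.222, 0.975, 0.0], [0.975, 0.222, 0.0], [0.0, 0.0, -1.0]]
force: [-1.1, -0.2, -3.2]
gripper_width: 0.0101
gripper_force: 58.7
```

Request:
{"fn": "move_arm", "kwargs": {"deltas": [{"x": 0, "y": 0.1, "z": 0, "spin": 0, "claw": 0}, {"x": 0, "y": 0.1, "z": 0, "spin": 0, "claw": 0}]}}

```text
clock: 7.07
eef_pos: [0.5485, 0.026, 0.1791]
eef_rot: [[-0.222, 0.975, -0.001], [0.975, 0.222, -0.0], [-0.0, -0.001, -1.0]]
force: [-3.9, -1.0, -2.2]
gripper_width: 0.0098
gripper_force: 58.8
```

Request:
{"fn": "move_arm", "kwargs": {"deltas": [{"x": 0, "y": 0.1, "z": 0, "spin": 0, "claw": 0}, {"x": 0, "y": 0.1, "z": 0, "spin": 0, "claw": 0}]}}

```text
clock: 7.23
eef_pos: [0.5488, 0.026, 0.1788]
eef_rot: [[-0.221, 0.975, -0.003], [0.975, 0.221, -0.001], [-0.0, -0.003, -1.0]]
force: [-5.4, -0.6, -1.9]
gripper_width: 0.01
gripper_force: 58.9
```

Request:
{"fn": "move_arm", "kwargs": {"deltas": [{"x": 0, "y": 0.05, "z": 0, "spin": 0, "claw": 0}, {"x": 0, "y": 0.1, "z": 0, "spin": 0, "claw": 0}, {"x": 0, "y": 0.1, "z": 0, "spin": 0, "claw": 0}]}}

```text
clock: 7.48
eef_pos: [0.5492, 0.026, 0.1786]
eef_rot: [[-0.222, 0.975, -0.004], [0.975, 0.222, -0.001], [-0.0, -0.005, -1.0]]
force: [-7.4, -1.7, -2.1]
gripper_width: 0.0104
gripper_force: 58.9
```

Request:
{"fn": "move_arm", "kwargs": {"deltas": [{"x": 0, "y": 0.04, "z": 0, "spin": 0, "claw": 0}, {"x": 0, "y": 0.08, "z": 0, "spin": 0, "claw": 0}, {"x": 0, "y": 0.08, "z": 0, "spin": 0, "claw": 0}, {"x": 0, "y": 0.08, "z": 0, "spin": 0, "claw": 0}]}}

```text
clock: 7.82
eef_pos: [0.5494, 0.026, 0.1784]
eef_rot: [[-0.221, 0.975, -0.006], [0.975, 0.221, -0.002], [-0.001, -0.006, -1.0]]
force: [-9.1, -2.6, -2.0]
gripper_width: 0.0094
gripper_force: 58.9
```

Request:
{"fn": "move_arm", "kwargs": {"deltas": [{"x": 0, "y": -0.1, "z": 0.03, "spin": 0, "claw": 0}, {"x": 0, "y": -0.15, "z": 0.03, "spin": 0, "claw": 0}, {"x": 0, "y": -0.15, "z": 0.03, "spin": 0, "claw": 0}]}}

```text
clock: 8.07
eef_pos: [0.5489, 0.026, 0.1785]
eef_rot: [[-0.222, 0.975, -0.003], [0.975, 0.222, -0.001], [-0.0, -0.003, -1.0]]
force: [-6.6, -1.0, -1.6]
gripper_width: 0.0102
gripper_force: 58.9
```

Request:
{"fn": "move_arm", "kwargs": {"deltas": [{"x": 0, "y": -0.07, "z": 0, "spin": 0, "claw": 0}, {"x": 0, "y": -0.07, "z": 0, "spin": 0, "claw": 0.3}, {"x": 0, "y": -0.07, "z": 0, "spin": 0, "claw": 0.35}, {"x": 0, "y": -0.07, "z": 0, "spin": 0, "claw": 0.35}, {"x": 0, "y": -0.07, "z": 0, "spin": 0, "claw": 0.35}]}}

```text
clock: 8.48
eef_pos: [0.5501, 0.0265, 0.1794]
eef_rot: [[-0.222, 0.975, 0.002], [0.975, 0.222, 0.001], [0.0, 0.002, -1.0]]
force: [0.4, -0.6, -0.4]
gripper_width: 0.0299
gripper_force: 0.0
```

Request:
{"fn": "move_arm", "kwargs": {"deltas": [{"x": 0, "y": 0, "z": -1, "spin": 0, "claw": 0.35}, {"x": 0, "y": 0, "z": -2.5, "spin": 0, "claw": 0.35}, {"x": 0, "y": 0, "z": -5, "spin": 0, "claw": 0.35}, {"x": 0, "y": -2, "z": -9, "spin": 0, "claw": 0.35}, {"x": 0, "y": -6, "z": -11, "spin": 0, "claw": 0.35}, {"x": 0, "y": -10, "z": -12, "spin": 0, "claw": 0.35}, {"x": 0, "y": -10, "z": -12, "spin": 0, "claw": 0.35}]}}

```text
clock: 9.07
eef_pos: [0.4464, 0.0032, 0.3009]
eef_rot: [[-0.222, 0.975, -0.002], [0.975, 0.222, -0.004], [-0.003, -0.003, -1.0]]
force: [-1.9, -0.2, -0.6]
gripper_width: 0.0298
gripper_force: 0.0
```

```bash
python3 - <<'E'
from h import *
s=r.sense();t=r.snapshot('top')[...,::-1].copy();cv2.imwrite('pics/top6.png',t)
w=r.snapshot('wrist')[...,::-1].copy()
print(s['clock'],s['eef_pos'].round(4),s['force'].round(2))
a=cv2.resize(t[95:275,270:400],None,fx=3.3,fy=3.3,interpolation=cv2.INTER_CUBIC)
b=cv2.resize(w,(370,231));c=np.zeros((594,799,3),np.uint8);c[:,:429]=a;c[:231,429:]=b;cv2.imwrite('pics/c6.png',c)
E
```

```text
9.0667 [0.4464 0.0032 0.3009] [-1.88 -0.19 -0.57]
```

View pics/c6.png

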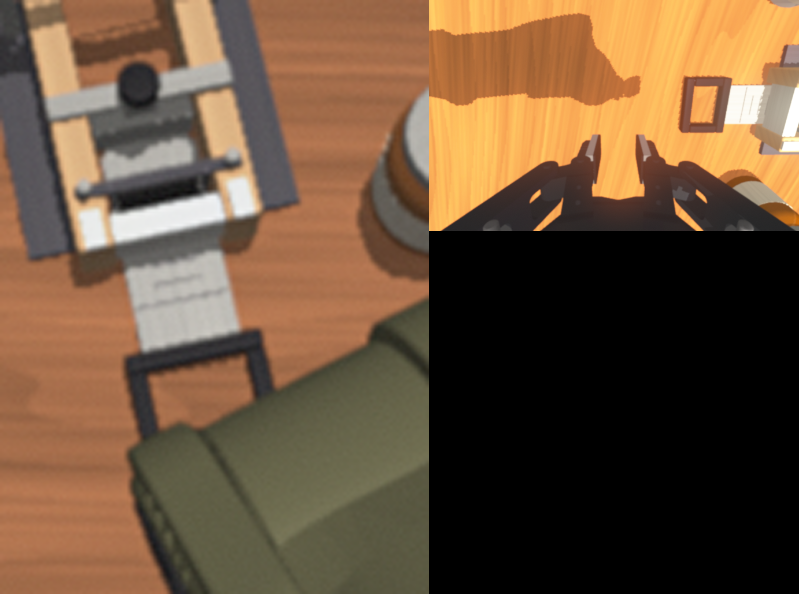

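The blade lies in the throat and its tip meets the stop face at crop (150,140). The loop is free at (200,380), and the jar and flask have not been touched. Next I'll check the tip gap and whether the stop moved.

```bash
python3 - <<'E'
from h import *
A,B=[cv2.cvtColor(cv2.imread(f'pics/{n}.png'),cv2.COLOR_BGR2GRAY).astype(np.float32) for n in('top3','top6')]
for y0,y1,x0,x1 in [(112,130,284,342),(108,132,302,322),(40,65,255,350)]:
    print(cv2.phaseCorrelate(A[y0:y1,x0:x1].copy(),B[y0:y1,x0:x1].copy(),cv2.createHanningWindow((x1-x0,y1-y0),cv2.CV_32F)))
V=cv2.cvtColor(cv2.imread('pics/top6.png'),cv2.COLOR_BGR2HSV)
for u in(308,312,316,320,324):print(u,[V[v,u,1:].tolist() for v in range(131,143)])
h=np.array([.9737,.2277]);m=np.array([.637,.0447])@h+.025
P=ray('top',[(270-.4+195/3.3,95-.4+345/3.3)],.014)[0,:2];print('loop front top edge to mouth',1e3*(m-P@h))
E
```

```text
((-0.0329032326951868, -0.0647754248812884), 1.0119163672129312)
((0.013600282247097084, -0.09594963457070804), 0.9698970377445221)
((0.014507123890595608, 0.4876770485666526), 1.034950567483902)
308 [[11, 94], [8, 98], [12, 87], [14, 74], [11, 67], [12, 65], [15, 69], [10, 77], [11, 95], [8, 98], [10, 102], [14, 129]]
312 [[13, 97], [8, 91], [10, 73], [11, 67], [12, 65], [12, 66], [10, 80], [6, 90], [11, 97], [8, 97], [15, 118], [13, 162]]
316 [[11, 97], [6, 81], [8, 68], [12, 65], [15, 68], [10, 74], [9, 85], [12, 109], [13, 154], [13, 179], [13, 183], [13, 183]]
320 [[10, 80], [8, 65], [4, 66], [8, 64], [11, 71], [12, 82], [12, 109], [13, 158], [13, 180], [13, 183], [13, 181], [11, 181]]
324 [[11, 70], [8, 64], [11, 69], [12, 66], [6, 80], [14, 111], [10, 159], [11, 183], [14, 183], [12, 184], [13, 182], [11, 184]]
loop front top edge to mouth 60.066100366832465
```

Request:
{"fn": "move_arm", "kwargs": {"deltas": [{"x": 0, "y": 0, "z": 0, "spin": 0, "claw": 0.35}, {"x": 0, "y": 0, "z": 0, "spin": 0, "claw": 0.35}]}}

```text
clock: 9.33
eef_pos: [0.453, 0.0043, 0.2991]
eef_rot: [[-0.222, 0.975, 0.001], [0.975, 0.222, 0.001], [0.0, 0.001, -1.0]]
force: [0.3, -0.3, 0.4]
gripper_width: 0.0298
gripper_force: 0.0
```

```bash
python3 -c "
from workcell import r
print(r.sign_off())"
```

```text
the job is handed in; nothing more can be done
None
```

The job is handed in, with no verdict returned: the blade lies in the throat, released, tip against the stop after about 9.5 N at the wrist (roughly 7 N of it on the stop); images show no visible gap and under 0.5 mm of stop movement, and the arm stayed clear of the jar, flask and soap bar.

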